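# Clear the used pots out of the deli keeper

### The job

Swing the clear cover of the serving tray all the way back onto its stop, then push every used white pot down through the sprung flap of the steel waste caddy so that it drops inside and the flap closes again, and finally lower the cover gently, without letting it fall, until it lies shut on the tray. The full amber jar stays standing where it is in the tray, and the bottle and the mug are left alone.

Things in the scene. Friction and masses are not known exactly. Their poses are not given: they have to be found in the camera images.
- keeper: Fixed dark walnut serving tray on the worktop, 170 mm (its x) by 420 mm (its y). Origin: centre of its underside; x points from its front (towards the robot) to its hinged back, z up. Inner floor 8 mm above the worktop; rim 6 mm thick, its top 24 mm above the worktop. From 12 mm behind its centre to the back runs a solid ledge as high as the rim; pots stand in the trough before it.
- cover (a joint): Angle (rad) of the tray's clear hinged cover (400 g): 0 = shut on the tray's rim, 1.75 = thrown fully back on its stop. Shut, it is an upside-down clear box over the whole tray, walls 4 mm, top 86 mm above the worktop. It turns about the tray's back edge; the bar rises and goes to the tray's +x. Nearly free hinge: below about 1.2 rad it falls shut, beyond that it falls back on its stop and stays.
- cover_bar (a point): Middle of the cover's handle: a round steel bar 12 mm thick, 110 mm long, parallel to the tray's y, on a post at each end 40 mm in front of the cover's front wall. Moves with the cover. Shut, it lies 210 mm in front of the hinge line (tray -x) and 45 mm above it, 69 mm above the worktop.
- cover_hinge (a point): Middle of the cover's hinge line, which is parallel to the tray's y: 85 mm behind the tray's centre, 24 mm above the worktop.
- caddy: Fixed steel waste caddy, 220 x 220 mm, 230 mm high, hollow with 5 mm walls, 6 mm floor, a slide inside falling to its +x side, and a closed grey top plate 10 mm thick. Origin: centre of its underside, axes along its sides, z up.
- caddy_mouth (a point): Centre of the caddy's mouth, level with the top plate's upper face (230 mm up): an opening 100 mm (caddy x) by 130 mm (caddy y) closed by the flap. A pot pushed down upright 15 mm to the -x side of this point slips past the flap's free edge once its underside is about 85 mm below it; let go at 92 mm it drops in, and the flap shuts when the fingers leave.
- flap (a joint): Angle (rad) of the steel push flap (95 x 120 mm) in the mouth, 3 mm below the top face: 0 = shut, 1.4 = hanging into the caddy. Hinge along the mouth's +x edge, 50 mm from its centre, parallel to the caddy's y; the free edge, on the -x side, swings down. A spring (0.4 Nm shut, 0.6 Nm open) with a damper keeps it shut: a pot set on it stays on top; pushing a pot in takes about 6 to 15 N.
- jar: Full amber jar with brass lid, 54 mm diameter, 65 mm high, 300 g, standing in the tray among the pots; it stays there. Origin: centre of its underside.
- bottle: Green bottle, 66 mm diameter, 190 mm high, standing beyond the work. Not to be disturbed. Origin: centre of its underside.
- mug: Blue mug, 72 mm diameter, 90 mm high, handle to one side, standing beyond the work. Not to be disturbed. Origin: centre of its underside.
- pot1: Used-up small white pot with a foil lid: a straight closed cylinder 42 mm diameter, 50 mm high, about 60 to 110 g. Three to five such pots stand in the tray, in no set order, under the cover at first (None if absent or held). Origin: centre of its underside; z along its axis to its lid.
- pot2: Used-up small white pot with a foil lid: a straight closed cylinder 42 mm diameter, 50 mm high, about 60 to 110 g. Three to five such pots stand in the tray, in no set order, under the cover at first (None if absent or held). Origin: centre of its underside; z along its axis to its lid.
- pot3: Used-up small white pot with a foil lid: a straight closed cylinder 42 mm diameter, 50 mm high, about 60 to 110 g. Three to five such pots stand in the tray, in no set order, under the cover at first (None if absent or held). Origin: centre of its underside; z along its axis to its lid.
- pot4: Used-up small white pot with a foil lid: a straight closed cylinder 42 mm diameter, 50 mm high, about 60 to 110 g. Three to five such pots stand in the tray, in no set order, under the cover at first (None if absent or held). Origin: centre of its underside; z along its axis to its lid.
- pot5: Used-up small white pot with a foil lid: a straight closed cylinder 42 mm diameter, 50 mm high, about 60 to 110 g. Three to five such pots stand in the tray, in no set order, under the cover at first (None if absent or held). Origin: centre of its underside; z along its axis to its lid.

How it is judged:
By the outcome, as a careful person would: the job done as asked, in the order asked, and still so for the second after the job is handed in, with the robot touching nothing.
Of pot1, pot2, pot3, pot4, pot5 only 3 to 5 are there at a start; the rules pass over those that are not, and their reading is None.
At some moment in a run one of pot1, pot2, pot3, pot4, pot5 may be knocked a few centimetres aside while the robot is not near it.
It also fails if it takes over 210 s, if anything falls off the work surface, if the arm or the gripper's body presses on something with over 40 N, if the wrist force passes 120 N, or if a joint passes its speed limit or range.

### The arm

A 6-joint arm with a two-finger parallel gripper is mounted at the origin on the work surface. World frame = base frame: x ahead of the robot, y to its left, z up, the work surface at z = 0. Lengths are in mm, angles in degrees, forces in N, time in s.
With the tool pointing down it reaches from about 350 to 850 mm from the base axis. Payload 8.1 kg.
Tool frame: the origin (TCP) lies midway between the tips of the shut fingers; the grasp point (between the pads) lies 19 mm behind it; z points along the fingers, y is the line along which they close (so a half turn about z gives the same grasp; the last joint's range is limited). The gripper opens to 85 mm and grips with 20 to 120 N. Pads are 22 mm wide; open, the fingers measure 114 mm over their backs; the gripper's body (76 mm by 85 mm) begins 54 mm behind the grasp point. The pads swing forward as they close: fully open they stand 13 mm farther back than shut.
Start: joints at [-77.888, 7.471, 85.268, -0, 87.261, -4.893], TCP at [175.497, -573.765, 231.292] pointing down, gripper open.
Joint ranges: [-169.43, 169.43], [-51.17, 129.36], [1.28, 143.12], [-76.62, 256.62], [0, 156.53], [-152.29, 152.29]. Speed limits (degrees/s): [136.94, 136.94, 159.86, 180, 180, 180].

### API

Orientations are given as [roll, pitch, yaw] about the fixed x, y, z axes, in that order (R = Rz(yaw) Ry(pitch) Rx(roll)).
In Python, from bench import r gives the robot as it stands.
- The arm moves only by the shell command python3 steer.py 'ROWS' [FORCE]. ROWS is a JSON list of rows, 1 to 8 of them, each an object with the fields ax, ay, az (a rotation vector in degrees), dx, dy, dz (the shift in mm), jaw (the finger opening in mm); a field left out counts as zero (the opening has to be given); each row is the pose to reach, as a shift and turn from the pose commanded when the command began, along the tool's axes at that moment; what a row does not reach only later rows make up. A row lasts 1/8 s, in which the tool goes at most 62.5 mm and 10.7 degrees, less where a joint would pass 70% of its speed; a pose out of reach is approached as far as the arm can. The fingers move at their own pace and stop on an object; FORCE is the grip in N (left out, the last holds). Time passes only in rows, so rows that do not move let the fingers close. It prints the time, the measured TCP pose, the force, the opening and the grip force at its end. Input that does not fit is refused with a message, and nothing moves.
- r.sense(): the state, without advancing time (a new reading comes with each control period).
- r.snapshot(name): name is "scene" or "top" or "wrist"; returns a dict with "pixels" (480x640x3 uint8, blue, green, red), "fx", "fy", "cx", "cy" (pixels), "pose" (4x4, takes a point from camera to world coordinates). Camera axes: x right, y up, looking along -z (the intrinsics and any distortion apply to the point x, -y, -z); pixel columns grow to the right and rows downward; lengths in mm; the calibration is good to about 2 mm. A picture is of the moment at which its call begins. There is no depth.
- r.hand_in(): hands the job in; it is judged then, once.
The state is a dict: "time": time; "joint_pos": joint angles; "qd": joint speeds; "joint_efforts": joint torques, N m; "tool_pos": TCP position; "tcp_rot": TCP orientation; "ft_force": force on the tool from outside, world axes, zero at the start; "wrist_torque": the same for the moment, N m; "finger_gap": finger opening in mm; "grip_force": force on a finger pad.
Only numpy, scipy, OpenCV 4.12 (cv2) and the standard library are available. Lean on these libraries where they do the work, as an engineer would, in place of code of your own. Each camera call takes 0.05 s, during which the arm holds its last target. There are 200 camera calls.

## Working session

There is one attempt and no reset: what is moved stays moved. The work goes in short steps, Python scripts to look and compute and a shell command to move; the robot and the scene stay as the last step left them, time stands still between calls to the robot, and variables do not carry over. Pictures are saved under pics/ and viewed, at most 14 in all, crops included, and the job is handed in when it is done.

```bash
ls; mkdir -p pics
python3 - <<'E'
from bench import r
import cv2
print(r.sense())
for n in ("scene","top"):
    s=r.snapshot(n); cv2.imwrite(f"pics/{n}0.png",s["pixels"]); print(n,{k:v for k,v in s.items() if k!="pixels"})
E
```

```text
bench.py
pics
steer.py
{'time': 0.0, 'joint_pos': array([-7.78895490e+01,  7.51361774e+00,  8.53292559e+01,  1.40524165e-05,
        8.72598080e+01, -4.89261376e+00]), 'qd': array([-0.04591606, -0.0283911 , -0.05316607,  0.00317863, -0.07625521,
        0.0280279 ]), 'joint_efforts': array([-1.82345084e-03, -5.69400537e+01, -5.00556993e+01, -4.48512310e-04,
        1.46819896e-02,  1.19047615e-05]), 'tool_pos': array([ 175.36690676, -573.24020458,  230.26017233]), 'tcp_rot': array([-1.79897694e+02, -8.77153345e-03,  1.70030562e+01]), 'ft_force': array([0.15498542, 0.08702526, 0.89795599]), 'wrist_torque': array([-0.01266869, -0.03836862, -0.03402452]), 'grip_force': 0.0, 'finger_gap': 85.31106223475254}
scene {'fx': 522.9317765897772, 'fy': 522.9317765897772, 'cx': 312.55935351888394, 'cy': 240.14447343324073, 'pose': array([[-5.12394954e-01, -8.17766572e-01,  2.62124483e-01,
         8.78099285e+02],
       [ 8.58743480e-01, -4.86756176e-01,  1.60087664e-01,
         1.47335512e+02],
       [-3.32362908e-03,  3.07125802e-01,  9.51663121e-01,
         1.18691714e+03],
       [ 0.00000000e+00,  0.00000000e+00,  0.00000000e+00,
         1.00000000e+00]])}
top {'fx': 434.1934375671373, 'fy': 434.1934375671373, 'cx': 324.6672736177952, 'cy': 243.38893633268466, 'pose': array([[-4.64062649e-03,  9.86458700e-01, -1.63944191e-01,
         4.22952347e+02],
       [-9.99985676e-01, -5.01504507e-03, -1.86999502e-03,
        -1.26309717e+01],
       [-2.66686037e-03,  1.63933165e-01,  9.86467843e-01,
         1.16914088e+03],
       [ 0.00000000e+00,  0.00000000e+00,  0.00000000e+00,
         1.00000000e+00]])}
```
View pics/scene0.png

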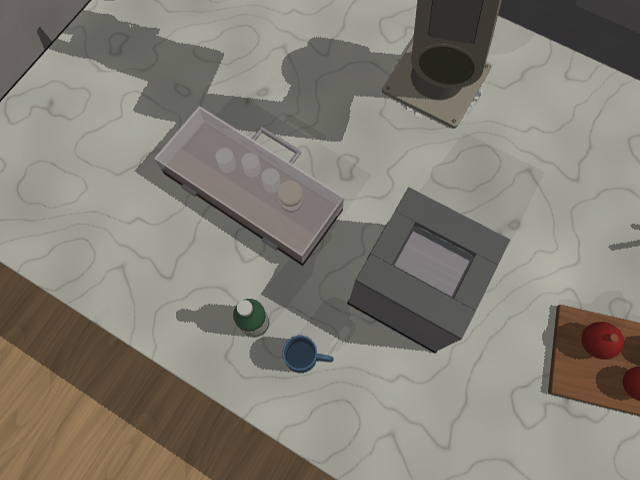

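View pics/top0.png

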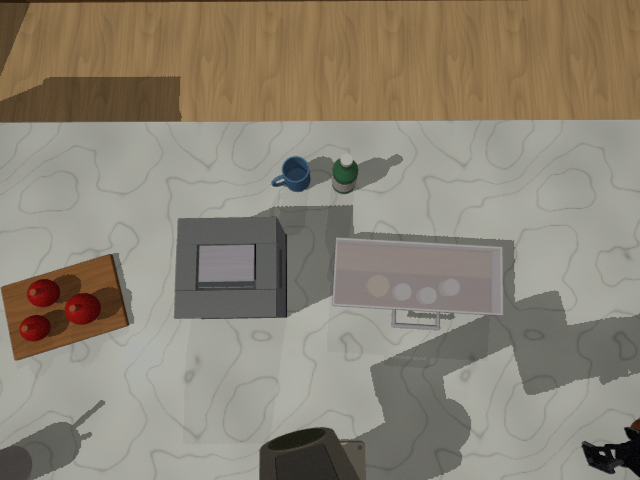

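Top view: tray about (418,275), bar (417,326), jar (378,286), pots (403,292), (427,296), (451,287); caddy mouth (226,263). Enlarging for precision.

Create h.py:
```python
import numpy as np, cv2, json
from scipy.optimize import least_squares
from scipy.spatial.transform import Rotation as R
def snap(n,name):
    from bench import r
    s=r.snapshot(n); cv2.imwrite(f"pics/{name}.png",s["pixels"])
    json.dump({k:(v.tolist() if hasattr(v,'tolist') else v) for k,v in s.items() if k!="pixels"},open(f"pics/{name}.json","w")); return s
def load(name): 
    s=json.load(open(f"pics/{name}.json")); s["pose"]=np.array(s["pose"]); return s
def ray(s,u,v):
    P=np.array(s["pose"]); d=P[:3,:3]@[(u-s["cx"])/s["fx"],-(v-s["cy"])/s["fy"],-1]; return P[:3,3],d
def at(s,u,v,z): o,d=ray(s,u,v); return o+d*(z-o[2])/d[2]
def proj(s,p):
    P=np.array(s["pose"]); c=P[:3,:3].T@(np.asarray(p,float)-P[:3,3]); return np.array([s["cx"]+s["fx"]*c[0]/-c[2], s["cy"]-s["fy"]*c[1]/-c[2]])
def tri(*obs):
    A=np.zeros((3,3));b=np.zeros(3)
    for s,u,v in obs:
        o,d=ray(s,u,v); d=d/np.linalg.norm(d); M=np.eye(3)-np.outer(d,d); A+=M;b+=M@o
    return np.linalg.solve(A,b)
```

Run:
```python
from h import *
a=snap("top","t1")["pixels"]; b=snap("scene","s1")["pixels"]
f=lambda im,x,y,w,h,k: cv2.resize(im[y:y+h,x:x+w],None,fx=k,fy=k,interpolation=cv2.INTER_CUBIC)
cv2.imwrite("pics/c1.png",np.vstack([f(a,320,230,200,105,4), f(a,165,210,200,45,4)*0+0]) if 0 else f(a,320,225,200,110,4))
cv2.imwrite("pics/c2.png",f(b,150,100,200,170,3.5))
c=np.zeros((480,800,3),np.uint8); c[:,:390]=f(a,165,205,130,160,3)[:480,:390]; c[:,400:]=f(b,340,180,200,200,2.4)[:480,:400] if 0 else cv2.resize(b[180:372,345:505],(400,480),interpolation=cv2.INTER_CUBIC)
cv2.imwrite("pics/c3.png",c)
```

```text
(no output)
```

View pics/c1.png

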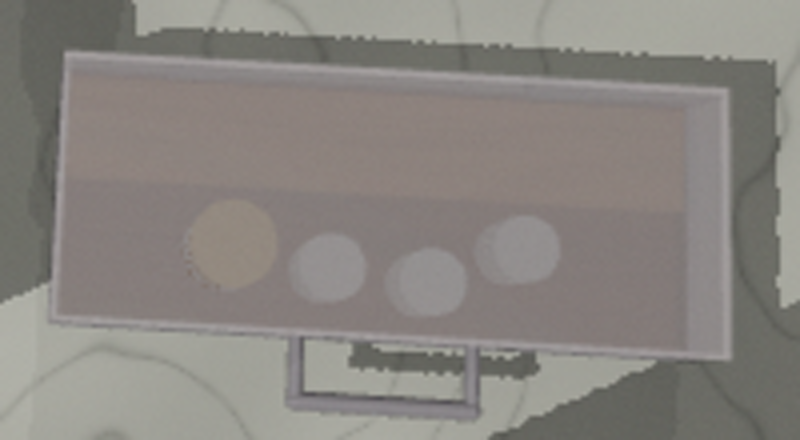

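View pics/c2.png

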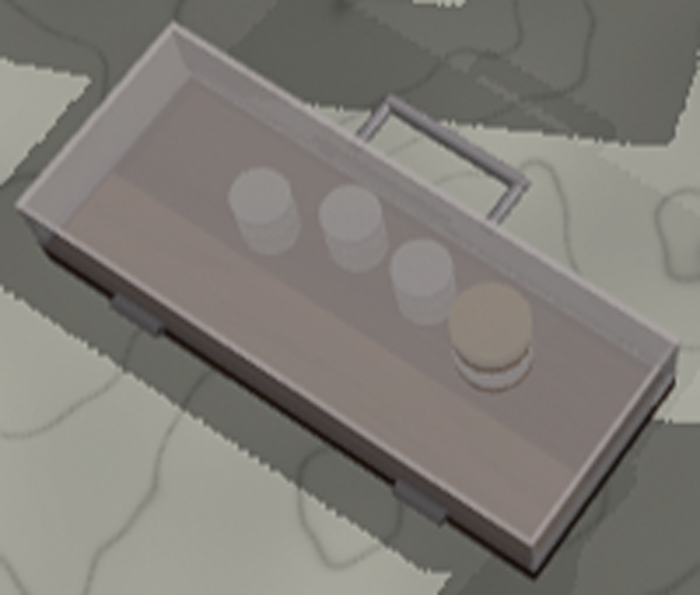

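View pics/c3.png

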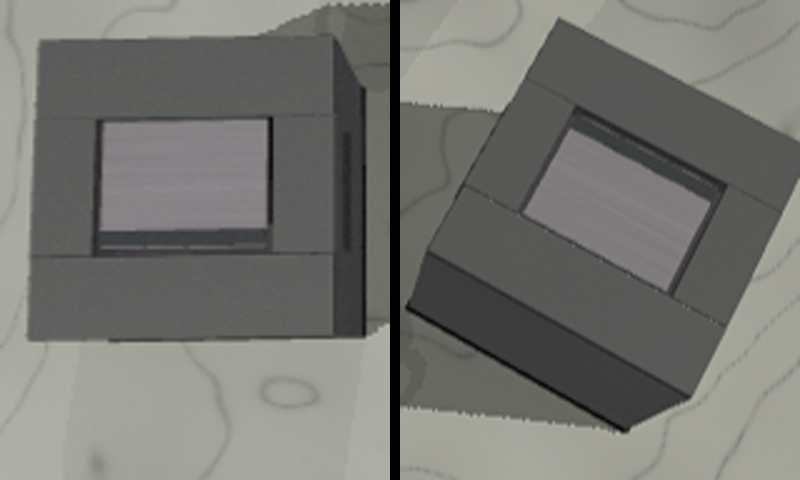

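Crops show clear cover corners, handle bar, three pots and jar, and the caddy's mouth with the flap's free edge towards the robot (-x). Triangulating.

```bash
cat > m.py <<'E'
from h import *
T,S=load("t1"),load("s1")
ft=lambda u,v:(T,320+(u+.5)/4-.5,225+(v+.5)/4-.5)
fs=lambda u,v:(S,150+(u+.5)/3.5-.5,100+(v+.5)/3.5-.5)
gt=lambda u,v:(T,165+(u+.5)/3-.5,205+(v+.5)/3-.5)
gs=lambda u,v:(S,345+(u+.5)/2.5-.5,180+(v+.5)/2.5-.5)
np.set_printoptions(precision=1,suppress=True)
D=lambda n,a,b:(print(n,tri(a,b)),tri(a,b))[1]
c=[D("cov+y f",ft(52,320),fs(676,347)),D("cov-y f",ft(730,357),fs(175,25)),D("cov-y b",ft(728,90),fs(18,205)),D("cov+y b",ft(66,53),fs(535,545))]
print("tray c",np.mean(c,0)); d=c[0]+c[3]-c[1]-c[2]; print("yaw",np.degrees(np.arctan2(-d[0],d[1])),np.linalg.norm(d)/2, np.linalg.norm(c[3]+c[2]-c[0]-c[1])/2)
b=[D("bar+",ft(290,402),fs(526,184)),D("bar-",ft(477,411),fs(390,100))]; print("bar",np.mean(b,0))
D("pA",ft(334,267),fs(422,268));D("pB",ft(433,282),fs(351,214));D("pC",ft(526,249),fs(261,196));D("jar",ft(236,244),fs(490,325))
k=[D("",gt(333,339),gs(160,20)),D("",gt(28,340),gs(400,145)),D("",gt(40,40),gs(290,397)),D("",gt(333,38),gs(30,253))]
m=[D("",gt(272,252),gs(176,108)),D("",gt(94,255),gs(326,186)),D("",gt(97,119),gs(272,293)),D("",gt(271,117),gs(124,212))]
print("caddy",np.mean(k,0),"mouth",np.mean(m,0))
for q in(k,m): d=q[1]+q[2]-q[0]-q[3]; e=q[2]+q[3]-q[0]-q[1]; print(np.degrees(np.arctan2(-d[0],d[1])),np.degrees(np.arctan2(e[1],e[0])))
E
python3 m.py; python3 -c "
from h import *
from bench import r
s=r.snapshot('wrist'); print(s['pose'])
e=r.sense(); print(e['tool_pos'],e['tcp_rot']); print(R.from_euler('xyz',e['tcp_rot'],degrees=True).as_matrix())"
```

```text
cov+y f [450.1 -30.6  73.8]
cov-y f [ 424.8 -444.8   88. ]
cov-y b [ 591.  -456.4   87.1]
cov+y b [616.6 -39.2  87. ]
tray c [ 520.6 -242.7   84. ]
yaw -3.507317222912836 416.57465451596244 166.76884986873924
bar+ [ 398.9 -177.2   73.5]
bar- [ 392.6 -291.4   74.7]
bar [ 395.7 -234.3   74.1]
pA [ 482.6 -209.4   59.7]
pB [ 473.  -272.3   59. ]
pC [ 493.5 -332.    60.4]
jar [ 497.  -146.5   66.5]
 [419.2  94.6 222.7]
 [421.  305.2 234.2]
 [637.8 313.3 230.1]
 [639.6  98.2 223.5]
 [481.1 139.5 226.7]
 [479.5 267.1 228.6]
 [577.5 267.3 235.6]
 [578.3 142.9 232.6]
caddy [529.4 202.8 227.7] mouth [529.1 204.2 230.9]
-0.0076274140422485665 1.550907570862432
0.5493175268276059 1.0393275427634214
[[ 2.92948668e-01  9.11003486e-01  2.90264924e-01  2.50144582e+02]
 [-9.56126178e-01  2.79741967e-01  8.69894409e-02 -5.50783763e+02]
 [-1.95159681e-03 -3.03013333e-01  9.52984319e-01  3.73011336e+02]
 [ 0.00000000e+00  0.00000000e+00  0.00000000e+00  1.00000000e+00]]
[ 175.44657422 -573.51384885  230.77160746] [-1.79949829e+02 -3.70743493e-03  1.70081497e+01]
[[ 9.56263158e-01  2.92507667e-01 -1.94255495e-04]
 [ 2.92507725e-01 -9.56262777e-01  8.56272409e-04]
 [ 6.47069464e-05 -8.75642990e-04 -9.99999615e-01]]
```

```bash
cat > go.py <<'E'
# python3 go.py x y z yaw : prints the shift/turn (tool axes) from the present measured pose
import sys
from h import *
from bench import r
e=r.sense(); a=list(map(float,sys.argv[1:5]))
M=R.from_euler('xyz',e['tcp_rot'],degrees=True); N=R.from_euler('xyz',[180,0,a[3]],degrees=True)
d=M.inv().apply(np.array(a[:3])-e['tool_pos']); w=(M.inv()*N).as_rotvec(degrees=True)
print(np.round(np.r_[w,d],1), round(np.linalg.norm(d),1), 't',round(e['time'],2))
E
python3 go.py 396 -234.5 150 86.5
python3 steer.py '[{"az": -10,"dx": 40,"dy": -36,"dz": 12,"jaw": 40},{"az": -20,"dx": 90,"dy": -75,"dz": 26,"jaw": 40},{"az": -30,"dx": 140,"dy": -116,"dz": 40,"jaw": 40},{"az": -40,"dx": 190,"dy": -157,"dz": 53,"jaw": 40},{"az": -50,"dx": 235,"dy": -196,"dz": 64,"jaw": 40},{"az": -60,"dx": 275,"dy": -230,"dz": 74,"jaw": 40},{"az": -66,"dx": 298,"dy": -249,"dz": 79,"jaw": 40},{"az": -69.5,"dx": 310.5,"dy": -259.5,"dz": 81,"jaw": 40}]'
python3 go.py 396 -234.5 50 86.5
```

```text
[  -0.    -0.   -69.5  310.1 -259.6   81. ] 412.4 t 0.25
time: 1.25
tool_pos: [397.0, -233.3, 150.0]
tcp_rot: [-180.0, -0.0, 86.7]
ft_force: [-0.5, -0.1, 0.4]
finger_gap: 39.8
grip_force: 0.0
[ -0.   -0.    0.2  -1.3  -0.9 100. ] 100.0 t 1.25
```

```bash
python3 steer.py '[{"dx": -1,"dy": -1,"dz": 30,"jaw": 40},{"dx": -1,"dy": -1,"dz": 65,"jaw": 40},{"dx": -1,"dy": -1,"dz": 90,"jaw": 40},{"dx": -1,"dy": -1,"dz": 99,"jaw": 40},{"dx": -1,"dy": -1,"dz": 99,"jaw": 5},{"dx": -1,"dy": -1,"dz": 99,"jaw": 5},{"dx": -1,"dy": -1,"dz": 99,"jaw": 5},{"dx": -1,"dy": -1,"dz": 99,"jaw": 5}]' 30
python3 steer.py '[{"jaw": 5},{"jaw": 5}]'
python3 - <<'E'
from h import *
s=snap("wrist","w1")
E
```

```text
time: 2.25
tool_pos: [395.0, -236.4, 52.3]
tcp_rot: [-180.0, 0.1, 86.5]
ft_force: [-4.8, -0.2, -0.3]
finger_gap: 10.8
grip_force: 29.4
time: 2.5
tool_pos: [395.1, -236.4, 52.3]
tcp_rot: [-180.0, 0.1, 86.5]
ft_force: [-7.0, -0.8, 1.4]
finger_gap: 11.2
grip_force: 29.4
```

View pics/w1.png

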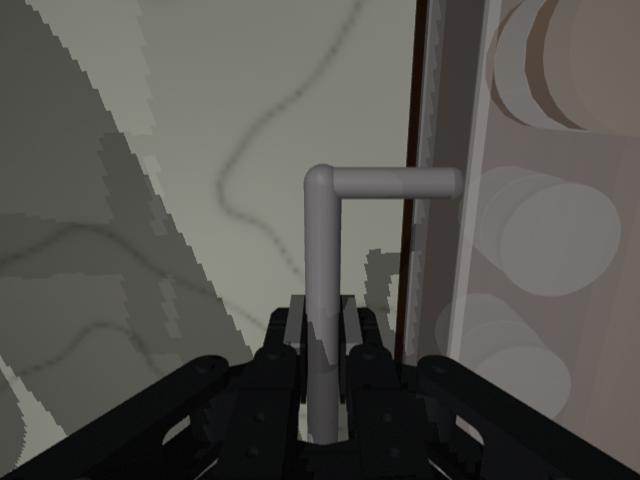

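The bar sits squarely between the pads (bar at x≈322 px, clear of the cover wall at x≈450 px). Computing the arc.

Run:
```python
import numpy as np
for th in (4,10,17,25,33,41,49,57,65,72,79,85,90,95,98,100.3):
    p=np.radians(th+12.1); print(th,np.round([210-214.8*np.cos(p),-(214.8*np.sin(p)-45)],1))
```

```text
4 [  3.6 -14.6]
10 [ 11.  -35.8]
17 [ 22.3 -59.5]
25 [ 38.7 -84.6]
33 [  58.4 -107.2]
41 [  81.  -126.8]
49 [ 106.2 -143. ]
57 [ 133.4 -155.7]
65 [ 162.  -164.4]
72 [ 187.9 -168.7]
79 [ 214.1 -169.8]
85 [ 236.5 -168.2]
90 [ 255. -165.]
95 [ 273.2 -160.3]
98 [ 283.8 -156.7]
100.3 [ 291.9 -153.6]
```

```bash
python3 steer.py '[{"dy": 3.6,"dz": -14.6,"jaw": 5},{"dy": 11,"dz": -35.8,"jaw": 5},{"dy": 22.3,"dz": -59.5,"jaw": 5},{"dy": 38.7,"dz": -84.6,"jaw": 5},{"dy": 58.4,"dz": -107.2,"jaw": 5},{"dy": 81,"dz": -126.8,"jaw": 5},{"dy": 106.2,"dz": -143,"jaw": 5},{"dy": 106.2,"dz": -143,"jaw": 5}]'
```

```text
time: 3.55
tool_pos: [503.6, -243.1, 198.9]
tcp_rot: [179.7, 0.2, 86.5]
ft_force: [-9.8, 2.1, 15.5]
finger_gap: 10.7
grip_force: 33.7
```

```bash
python3 steer.py '[{"jaw": 5},{"jaw": 5}]'
```

```text
time: 3.8
tool_pos: [501.7, -243.0, 197.9]
tcp_rot: [179.9, 0.1, 86.5]
ft_force: [-9.5, 1.5, 14.1]
finger_gap: 10.5
grip_force: 33.5
```

```bash
python3 steer.py '[{"dy": 12,"dz": -11,"jaw": 5},{"dy": 26,"dz": -16,"jaw": 5},{"dy": 40,"dz": -21,"jaw": 5},{"dy": 54,"dz": -24.5,"jaw": 5},{"dy": 67,"dz": -27.5,"jaw": 5},{"dy": 80,"dz": -29,"jaw": 5},{"dy": 80,"dz": -29,"jaw": 5}]'
```

```text
time: 4.68
tool_pos: [582.0, -247.9, 225.1]
tcp_rot: [179.9, 0.1, 86.5]
ft_force: [-0.2, -3.2, 5.5]
finger_gap: 10.7
grip_force: 31.8
```

```bash
python3 steer.py '[{"dy": 13,"dz": -1.5,"jaw": 5},{"dy": 26,"dz": -1.5,"jaw": 5},{"dy": 48,"jaw": 5},{"dy": 67,"dz": 3,"jaw": 5},{"dy": 80,"dz": 6,"jaw": 5},{"dy": 85,"dz": 8,"jaw": 5},{"dy": 85,"dz": 8,"jaw": 5}]'
```

```text
time: 5.55
tool_pos: [666.3, -252.8, 216.2]
tcp_rot: [179.9, 0.0, 86.5]
ft_force: [1.5, -3.1, 3.9]
finger_gap: 10.3
grip_force: 32.2
```

```bash
python3 steer.py '[{"dy": 5,"dz": 2,"jaw": 5},{"dy": 11,"dz": 4,"jaw": 5},{"dy": 15,"dz": 5.5,"jaw": 5},{"dy": 18,"dz": 6.5,"jaw": 5},{"dy": 19,"dz": 7,"jaw": 5},{"dy": 19,"dz": 7,"jaw": 5}]'
```

```text
time: 6.3
tool_pos: [685.6, -253.9, 208.9]
tcp_rot: [179.9, 0.0, 86.5]
ft_force: [2.0, -4.8, 5.2]
finger_gap: 10.9
grip_force: 32.7
```

```bash
python3 steer.py '[{"dy": 2,"dz": 1,"jaw": 5},{"dy": 4,"dz": 1.5,"jaw": 5},{"dy": 4,"dz": 1.5,"jaw": 5}]'
python3 steer.py '[{"jaw": 30},{"jaw": 30},{"dz": -10,"jaw": 30},{"dz": -40,"jaw": 30},{"dz": -70,"jaw": 30},{"dy": -60,"dz": -70,"jaw": 70},{"dy": -120,"dz": -70,"jaw": 70},{"dy": -180,"dz": -70,"jaw": 70}]'
python3 - <<'E'
from h import *
a=snap("top","t2")["pixels"]; b=snap("scene","s2")["pixels"]
c=np.zeros((600,800,3),np.uint8); c[:300,:800]=cv2.resize(a[195:345,240:640],(800,300)); c[300:,:400]=cv2.resize(b[90:290,140:407],(400,300))
cv2.imwrite("pics/c4.png",c)
E
```

```text
time: 6.68
tool_pos: [686.3, -254.0, 208.5]
tcp_rot: [-179.7, 0.0, 86.4]
ft_force: [-19.3, -0.8, 17.2]
finger_gap: 10.2
grip_force: 34.1
time: 7.68
tool_pos: [508.1, -242.3, 277.1]
tcp_rot: [180.0, 0.0, 86.5]
ft_force: [0.0, -1.0, 1.4]
finger_gap: 69.7
grip_force: 0.0
```

View pics/c4.png

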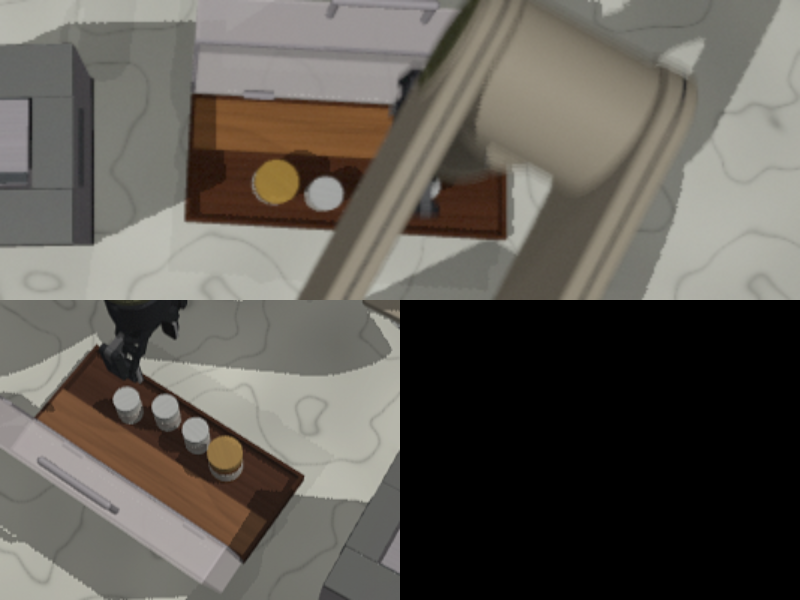

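Cover is back on its stop with its bar at (328..440,5) in the crop; three pots and jar uncovered. Look from the wrist camera for finer pot positions.

Run:
```python
from h import *
s=snap("wrist","w2")
for n,p in dict(A=(482.6,-209.4,58),B=(473,-272.3,58),C=(493.5,-332,58),jar=(497,-146.5,73)).items(): print(n,proj(s,p),proj(load("s2"),p))
```

```text
A [297.30870907 166.90535464] [270.24633351 176.48899587]
B [292.51401347 234.95184093] [250.09644141 161.00890003]
C [318.45247482 291.81558653] [224.50270108 156.13754586]
jar [307.59932915  89.89020419] [289.44405969 191.37664594]
```

View pics/w2.png

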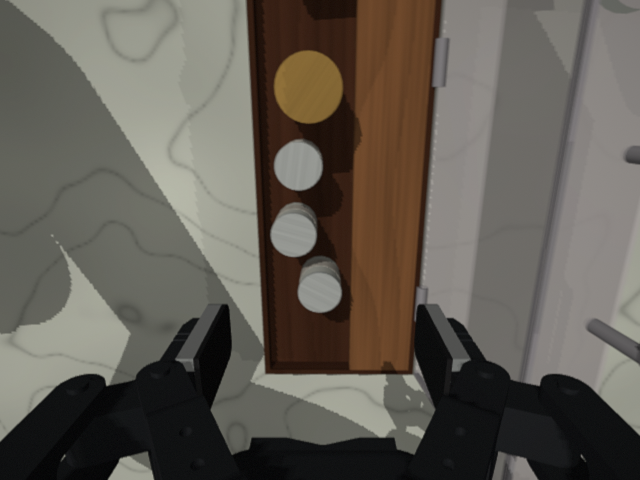

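Wrist view: lids at A (298,165), B (294,230), C (320,285), jar (309,87); triangulate with the fixed cameras.

```bash
python3 - <<'E'
from h import *
np.set_printoptions(precision=1,suppress=True)
W,T,S=load("w2"),load("t1"),load("s1")
ft=lambda u,v:(T,320+(u+.5)/4-.5,225+(v+.5)/4-.5)
fs=lambda u,v:(S,150+(u+.5)/3.5-.5,100+(v+.5)/3.5-.5)
for n,a,b,c in [("A",ft(334,267),fs(422,268),(W,298,165)),("B",ft(433,282),fs(351,214),(W,294,230)),("C",ft(526,249),fs(261,196),(W,320,285)),("J",ft(236,244),fs(490,325),(W,309,87))]:
    print(n,tri(a,b,c),tri(a,c),tri(b,c), at(*c,58))
E
python3 go.py 474 -274 110 86.5;  python3 go.py 495 -333 110 86.5
```

```text
A [ 483.1 -208.4   61.4] [ 483.1 -208.5   59.6] [ 484.1 -207.3   64.7] [ 483.3 -207.8   58. ]
B [ 473.7 -270.5   59.6] [ 473.3 -275.6   36.3] [ 476.6 -266.3   70. ] [ 474.8 -267.6   58. ]
C [ 493.9 -331.    56.1] [ 495.  -342.7   19.7] [ 495.4 -326.8   63.3] [ 495.5 -324.8   58. ]
J [ 497.7 -145.3   70. ] [ 497.4 -145.1   75.5] [ 498.5 -144.6   72.1] [ 497.8 -143.5   58. ]
[-1.000e-01 -0.000e+00 -1.000e-01 -3.410e+01 -3.060e+01  1.667e+02] 172.8 t 7.83
[-1.000e-01 -0.000e+00 -1.000e-01 -9.160e+01 -6.000e+00  1.666e+02] 190.2 t 7.83
```

```bash
cat >> h.py <<'E'
def circ(name,p,rad=21,win=1.6):
    """refine projected lid circle centre near p (world); returns pixel centre, radius"""
    s=load(name); im=cv2.imread(f"pics/{name}.png"); c=proj(s,p); P=s["pose"]
    rp=s["fx"]*rad/abs((P[:3,:3].T@(np.array(p)-P[:3,3]))[2]); w=int(rp*win)+6
    x,y=int(c[0])-w,int(c[1])-w; g=cv2.cvtColor(im,cv2.COLOR_BGR2GRAY)[y:y+2*w,x:x+2*w]; k=4
    g=cv2.GaussianBlur(cv2.resize(g,None,fx=k,fy=k,interpolation=cv2.INTER_CUBIC),(0,0),2)
    h=cv2.HoughCircles(g,cv2.HOUGH_GRADIENT,1,20,param1=60,param2=12,minRadius=int(k*rp*.88),maxRadius=int(k*rp*1.1))
    return c,rp,[] if h is None else [np.r_[x+(a+.5)/k-.5,y+(b+.5)/k-.5,q/k] for a,b,q in h[0][:3]]
E
python3 - <<'E'
from h import *
np.set_printoptions(precision=1,suppress=True)
for n,p in dict(A=(482.8,-208.9,58),B=(473.5,-271,58),C=(494,-331,58)).items():
    for f in("w2","s2"):
        c,rp,h=circ(f,p); print(n,f,c,rp,*h,[at(load(f),q[0],q[1],58)[:2] for q in h])
E
```

```text
A w2 [297.5 166.3] 23.598041042223993 [298.2 165.5  24.5] [array([ 483.5, -208.2])]
A s2 [270.4 176.7] 8.891990907278803 [269.8 175.8   8.6] [271.5 182.8   9.6] [array([ 481.6, -211.4]), array([ 494.7, -198.3])]
B w2 [292.9 233.6] 22.41611516184998 [293.8 232.5  24.1] [292.  237.2  24.4] [array([ 474.4, -270. ]), array([ 472.3, -274.5])]
B s2 [250.4 161.4] 8.803744959696212 [249.8 161.2   9.1] [251.8 168.    9. ] [268.8 175.8   7.6] [array([ 474. , -272.7]), array([ 486.4, -258.9]), array([ 482.8, -213.5])]
C w2 [318.9 290.9] 21.41905720237253 [319.2 289.2  23.1] [319.2 294.8  22.5] [319.5 283.   21.1] [array([ 494.5, -329.3]), array([ 494.1, -335.2]), array([ 495.1, -322.7])]
C s2 [224.7 156.5] 8.773979306588233 [224.  156.5   9.1] [226.5 163.5   8.8] [array([ 494.9, -332.5]), array([ 507.2, -317.1])]
```

```bash
python3 go.py 494.5 -330.5 110 86.5
python3 steer.py '[{"dx": -35,"dy": -3,"dz": 40,"jaw": 66},{"dx": -70,"dy": -6,"dz": 80,"jaw": 66},{"dx": -88.5,"dy": -8,"dz": 125,"jaw": 66},{"dx": -88.5,"dy": -8,"dz": 155,"jaw": 66},{"dx": -88.5,"dy": -8,"dz": 167,"jaw": 66},{"dx": -88.5,"dy": -8,"dz": 167,"jaw": 66}]'
python3 go.py 494.5 -330.5 30 86.5
```

```text
[-1.000e-01 -0.000e+00 -1.000e-01 -8.920e+01 -6.600e+00  1.666e+02] 189.1 t 7.83
time: 8.57
tool_pos: [496.7, -330.3, 109.8]
tcp_rot: [-180.0, -0.0, 86.5]
ft_force: [-0.2, -0.0, -0.5]
finger_gap: 66.3
grip_force: 0.0
[-0.  -0.   0.  -0.3 -2.2 79.8] 79.8 t 8.57
```

```bash
python3 steer.py '[{"dy": -2,"dz": 30,"jaw": 66},{"dy": -2,"dz": 60,"jaw": 66},{"dy": -2,"dz": 76,"jaw": 66},{"dy": -2,"dz": 80,"jaw": 66},{"dy": -2,"dz": 80,"jaw": 66},{"dy": -2,"dz": 80,"jaw": 38},{"dy": -2,"dz": 80,"jaw": 38},{"dy": -2,"dz": 80,"jaw": 38}]' 50
python3 steer.py '[{"jaw": 38},{"jaw": 38}]'
```

```text
time: 9.57
tool_pos: [495.1, -331.3, 31.5]
tcp_rot: [179.9, 0.1, 86.5]
ft_force: [-0.9, 0.5, 5.7]
finger_gap: 40.7
grip_force: 50.8
time: 9.82
tool_pos: [495.1, -331.3, 31.5]
tcp_rot: [179.9, 0.1, 86.5]
ft_force: [-0.9, 0.8, 6.3]
finger_gap: 40.3
grip_force: 50.8
```

```bash
python3 steer.py '[{"dz": -20,"jaw": 38},{"dz": -60,"jaw": 38},{"dz": -110,"jaw": 38},{"dz": -160,"jaw": 38},{"dx": 20,"dz": -205,"jaw": 38},{"dx": 55,"dz": -235,"jaw": 38},{"dx": 95,"dz": -245,"jaw": 38},{"dx": 140,"dz": -245,"jaw": 38}]'
python3 go.py 514.2 203.3 275 180.8
```

```text
time: 10.82
tool_pos: [503.0, -190.0, 277.8]
tcp_rot: [179.8, 0.1, 86.5]
ft_force: [1.2, 0.4, -0.4]
finger_gap: 40.8
grip_force: 50.6
[ 1.000e-01  2.000e-01 -9.430e+01  3.932e+02 -1.310e+01  2.200e+00] 393.4 t 10.82
```

```bash
python3 steer.py '[{"az": -10,"dx": 45,"dy": -2,"dz": 1,"jaw": 38},{"az": -20,"dx": 90,"dy": -3,"dz": 1,"jaw": 38},{"az": -30,"dx": 135,"dy": -5,"dz": 2,"jaw": 38},{"az": -40,"dx": 180,"dy": -6,"dz": 2,"jaw": 38},{"az": -50,"dx": 225,"dy": -8,"dz": 2,"jaw": 38},{"az": -60,"dx": 270,"dy": -10,"dz": 2,"jaw": 38},{"az": -70,"dx": 315,"dy": -11,"dz": 2,"jaw": 38},{"az": -80,"dx": 355,"dy": -12,"dz": 2,"jaw": 38}]'
python3 steer.py '[{"az": -10,"dx": 25,"dy": -28,"jaw": 38},{"az": -14.3,"dx": 26,"dy": -28,"jaw": 38},{"az": -14.3,"dx": 26,"dy": -28,"jaw": 38}]' >/dev/null
python3 go.py 514.2 203.3 275 180.8
```

```text
time: 11.82
tool_pos: [511.9, 166.0, 274.2]
tcp_rot: [180.0, 0.1, 166.9]
ft_force: [0.4, 0.3, -1.1]
finger_gap: 40.7
grip_force: 50.6
[  0.    0.1  -0.  -34.8  59.6  -1. ] 69.0 t 12.2
```

```bash
python3 steer.py '[{"dx": -18,"dy": 30,"jaw": 38},{"dx": -34.8,"dy": 59.6,"jaw": 38},{"dx": -34.8,"dy": 59.6,"jaw": 38},{"dx": -34.8,"dy": 59.6,"jaw": 38}]' >/dev/null
python3 go.py 514.2 203.3 161.5 180.8
python3 - <<'E'
from h import *
s=snap("wrist","w3"); b=snap("scene","s3")
E
```

```text
[-0.000e+00 -0.000e+00 -0.000e+00  1.000e-01  3.000e-01  1.116e+02] 111.6 t 12.7
```

View pics/w3.png

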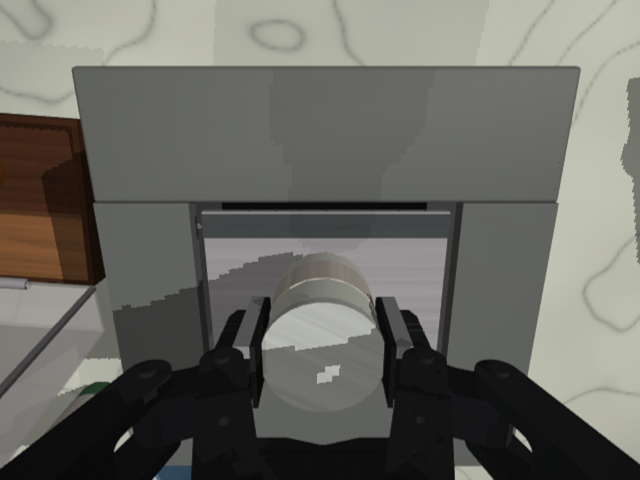

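Pot held between the pads, column 322, mouth spans columns 195–460, front edge row ~204. Check the mouth position with this view.

Run:
```python
from h import *
W=load("w3")
for q in [(192,203),(462,203),(75,67),(580,67),(94,202),(557,202)]: print(q,at(W,*q,230).round(1))
```

```text
(192, 203) [479.7 141.3 230. ]
(462, 203) [477.9 268.6 230. ]
(75, 67) [421.   96.4 230. ]
(580, 67) [418.1 311.9 230. ]
(94, 202) [479.8  95.1 230. ]
(557, 202) [476.9 313.3 230. ]
```

```bash
python3 steer.py '[{"dy": 1,"dz": 12,"jaw": 38},{"dy": 1,"dz": 25,"jaw": 38},{"dy": 1,"dz": 37,"jaw": 38},{"dy": 1,"dz": 48,"jaw": 38},{"dy": 1,"dz": 58,"jaw": 38},{"dy": 1,"dz": 68,"jaw": 38},{"dy": 1,"dz": 78,"jaw": 38},{"dy": 1,"dz": 88,"jaw": 38}]' 60
python3 go.py 514.2 204.3 161.5 180.8
```

```text
time: 13.8
tool_pos: [514.2, 204.4, 184.9]
tcp_rot: [180.0, 0.0, -179.2]
ft_force: [-3.6, 0.1, 7.1]
finger_gap: 40.1
grip_force: 62.6
[ 0.   0.  -0.   0.  -0.1 23.4] 23.4 t 13.8
```

```bash
python3 steer.py '[{"dz": 10,"jaw": 38},{"dz": 19,"jaw": 38},{"dz": 23.5,"jaw": 38},{"dz": 23.5,"jaw": 38}]'
python3 go.py 514.2 204.3 161.5 180.8
```

```text
time: 14.3
tool_pos: [512.0, 203.9, 159.0]
tcp_rot: [-179.9, -0.3, -179.2]
ft_force: [-5.9, 1.3, -1.2]
finger_gap: 40.5
grip_force: 61.8
[-0.1 -0.3  0.  -2.1  0.3 -2.5] 3.3 t 14.3
```

```bash
python3 steer.py '[{"jaw": 62},{"jaw": 62},{"jaw": 62},{"dz": -20,"jaw": 62},{"dz": -50,"jaw": 62},{"dz": -85,"jaw": 62},{"dz": -120,"jaw": 62},{"dz": -120,"jaw": 62}]'
python3 - <<'E'
from h import *
s=snap("wrist","w4")
E
```

```text
time: 15.3
tool_pos: [516.5, 204.7, 285.4]
tcp_rot: [179.9, 0.4, -179.2]
ft_force: [0.1, 0.9, -0.0]
finger_gap: 62.5
grip_force: 0.0
```

View pics/w4.png

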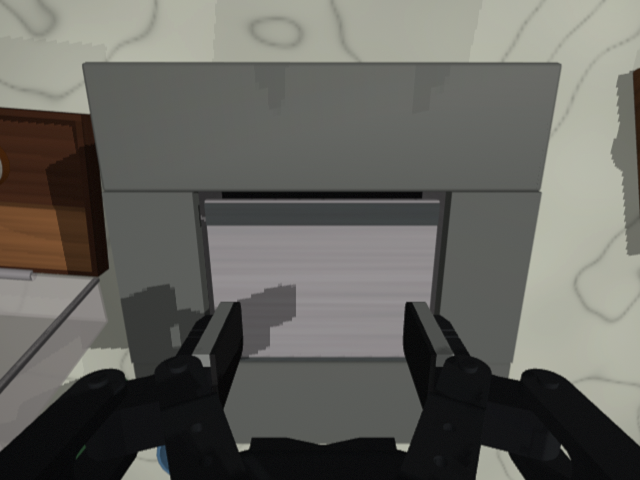

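Flap shut (plain from row 205 to 358), pot C inside. Re-measure the remaining pots from the fixed cameras.

```bash
cat > chk.py <<'E'
from h import *
np.set_printoptions(precision=1,suppress=True)
snap("top","tt"); snap("scene","ss")
for n,p,rd in (("A",(483,-209,58),21),("B",(474,-271,58),21),("J",(497.5,-145.5,73),27)):
    for f in("tt","ss"):
        c,rp,h=circ(f,p,rd); print(n,f,c,*h,[at(load(f),q[0],q[1],p[2])[:2] for q in h])
E
python3 chk.py; python3 go.py 474 -271 270 86.5
```

```text
A tt [402.8 291.3] [402.5 291.5   8.6] [array([ 482.4, -208.1])]
A ss [270.3 176.7] [270.  176.    8.4] [271.8 183.5   9. ] [array([ 481.8, -210.6]), array([ 496. , -196.7])]
B tt [427.4 294.7] [428.  295.    8.3] [array([ 473.3, -272.6])]
B ss [250.3 161.6] [249.8 161.8   9.4] [252.  169.    8.2] [269.  175.8   7.8] [array([ 475.1, -271.9]), array([ 488.3, -257. ]), array([ 482.5, -213. ])]
J tt [378.5 285.3] [377.2 285.8  11.6] [array([ 496.3, -142.4])]
J ss [289.7 191.8] [289.2 190.2  12.1] [290.8 199.5  11. ] [270.  178.2  10.5] [array([ 494.8, -148.4]), array([ 512.7, -133.3]), array([ 491.9, -202.8])]
[  -0.    -0.    94.3   46.9 -474.5   10.5] 476.9 t 15.45
```

```bash
python3 steer.py '[{"az": 10,"dx": 4,"dy": -40,"jaw": 62},{"az": 20,"dx": 8,"dy": -90,"jaw": 62},{"az": 30,"dx": 12,"dy": -145,"dz": 2,"jaw": 62},{"az": 40,"dx": 17,"dy": -200,"dz": 4,"jaw": 62},{"az": 50,"dx": 22,"dy": -255,"dz": 6,"jaw": 62},{"az": 60,"dx": 27,"dy": -310,"dz": 8,"jaw": 64},{"az": 70,"dx": 32,"dy": -365,"dz": 10,"jaw": 66},{"az": 80,"dx": 38,"dy": -415,"dz": 12,"jaw": 66}]'
python3 go.py 474 -271 110 86.5
```

```text
time: 16.45
tool_pos: [481.2, -212.8, 267.4]
tcp_rot: [-179.9, -0.1, 100.4]
ft_force: [-0.1, 0.3, -0.1]
finger_gap: 66.3
grip_force: 0.0
[-1.000e-01 -1.000e-01  1.390e+01 -5.610e+01 -1.730e+01  1.574e+02] 168.0 t 16.45
```

```bash
python3 steer.py '[{"az": 9,"dx": -35,"dy": -11,"dz": 20,"jaw": 66},{"az": 13.9,"dx": -55,"dy": -17,"dz": 60,"jaw": 66},{"az": 13.9,"dx": -56,"dy": -17.3,"dz": 110,"jaw": 66},{"az": 13.9,"dx": -56,"dy": -17.3,"dz": 145,"jaw": 66},{"az": 13.9,"dx": -56,"dy": -17.3,"dz": 157,"jaw": 66},{"az": 13.9,"dx": -56,"dy": -17.3,"dz": 157,"jaw": 66},{"az": 13.9,"dx": -56,"dy": -17.3,"dz": 157,"jaw": 66}]' | tail -5
python3 go.py 474 -271 30 86.5
python3 - <<'E'
from h import *
np.set_printoptions(precision=1,suppress=True)
snap("wrist","w5")
c,rp,h=circ("w5",(474,-271,58)); print(c,rp,*h,[at(load("w5"),q[0],q[1],58)[:2] for q in h])
E
```

```text
tool_pos: [476.8, -270.1, 114.1]
tcp_rot: [179.9, 0.1, 86.9]
ft_force: [-0.2, -0.5, 0.2]
finger_gap: 65.9
grip_force: 0.0
[ 0.1  0.1  0.4 -1.  -3.  84.1] 84.2 t 17.32
[316.2 266.4] 39.57006401093541 [314.2 263.5  41.4] [313.8 271.2  41.1] [318.  267.5  35.8] [array([ 473.1, -269.3]), array([ 472.5, -273.7]), array([ 474.9, -271.7])]
```

```bash
python3 steer.py '[{"dx": -1,"dy": -2,"dz": 30,"jaw": 66},{"dx": -1,"dy": -2,"dz": 60,"jaw": 66},{"dx": -1,"dy": -2,"dz": 78,"jaw": 66},{"dx": -1,"dy": -2,"dz": 82,"jaw": 66},{"dx": -1,"dy": -2,"dz": 82,"jaw": 66},{"dx": -1,"dy": -2,"dz": 82,"jaw": 38},{"dx": -1,"dy": -2,"dz": 82,"jaw": 38},{"dx": -1,"dy": -2,"dz": 82,"jaw": 38}]' 50 | tail -5
python3 steer.py '[{"jaw": 38},{"jaw": 38}]'
```

```text
tool_pos: [474.8, -271.1, 31.9]
tcp_rot: [179.9, 0.1, 86.9]
ft_force: [-1.2, -0.3, 6.3]
finger_gap: 40.7
grip_force: 50.7
time: 18.62
tool_pos: [474.8, -271.1, 31.9]
tcp_rot: [179.9, 0.1, 86.9]
ft_force: [0.2, 0.6, 5.1]
finger_gap: 40.2
grip_force: 50.7
```

```bash
python3 steer.py '[{"dz": -20,"jaw": 38},{"dz": -60,"jaw": 38},{"dz": -110,"jaw": 38},{"dz": -160,"jaw": 38},{"dx": 20,"dz": -205,"jaw": 38},{"dx": 55,"dz": -235,"jaw": 38},{"dx": 95,"dz": -245,"jaw": 38},{"dx": 140,"dz": -245,"jaw": 38}]' 60 | tail -2
python3 go.py 514.2 204.3 275 180.8
```

```text
finger_gap: 40.3
grip_force: 60.6
[ 1.000e-01  2.000e-01 -9.390e+01  3.354e+02  1.400e+01  1.900e+00] 335.7 t 19.62
```

```bash
python3 steer.py '[{"az": -10,"dx": 42,"dy": 2,"dz": 1,"jaw": 38},{"az": -20,"dx": 85,"dy": 4,"dz": 1,"jaw": 38},{"az": -30,"dx": 128,"dy": 6,"dz": 2,"jaw": 38},{"az": -40,"dx": 170,"dy": 7,"dz": 2,"jaw": 38},{"az": -50,"dx": 212,"dy": 9,"dz": 2,"jaw": 38},{"az": -60,"dx": 254,"dy": 11,"dz": 2,"jaw": 38},{"az": -70,"dx": 290,"dy": 12,"dz": 2,"jaw": 38},{"az": -80,"dx": 320,"dy": 14,"dz": 2,"jaw": 38}]' | tail -2
python3 go.py 514.2 204.3 255 180.8
```

```text
finger_gap: 40.2
grip_force: 60.6
[  0.    0.  -13.5   1.4  14.6  18.5] 23.6 t 20.62
```

```bash
python3 steer.py '[{"az": -9,"dx": 1,"dy": 10,"jaw": 38},{"az": -13.5,"dx": 1.4,"dy": 14.6,"dz": 5,"jaw": 38},{"az": -13.5,"dx": 1.4,"dy": 14.6,"dz": 15,"jaw": 38},{"az": -13.5,"dx": 1.4,"dy": 14.6,"dz": 18,"jaw": 38},{"az": -13.5,"dx": 1.4,"dy": 14.6,"dz": 18,"jaw": 38}]' | tail -2
python3 go.py 514.2 204.3 162 180.8
```

```text
finger_gap: 40.5
grip_force: 60.6
[-0.  -0.  -0.5 -0.1  1.9 92.8] 92.9 t 21.25
```

```bash
python3 steer.py '[{"dy": 1,"dz": 12,"jaw": 38},{"dy": 1,"dz": 25,"jaw": 38},{"dy": 1,"dz": 37,"jaw": 38},{"dy": 1,"dz": 48,"jaw": 38},{"dy": 1,"dz": 58,"jaw": 38},{"dy": 1,"dz": 68,"jaw": 38},{"dy": 1,"dz": 78,"jaw": 38},{"dy": 1,"dz": 85,"jaw": 38}]' | tail -5
python3 go.py 514.2 204.3 161.5 180.8
```

```text
tool_pos: [514.3, 203.9, 170.6]
tcp_rot: [180.0, 0.0, -179.6]
ft_force: [-3.7, 0.7, 5.2]
finger_gap: 40.0
grip_force: 61.7
[ 0.   0.  -0.4  0.1  0.4  9.1] 9.1 t 22.25
```

```bash
python3 steer.py '[{"dz": 6,"jaw": 38},{"dz": 9,"jaw": 38},{"dz": 9,"jaw": 38}]'
python3 steer.py '[{"jaw": 62},{"jaw": 62},{"jaw": 62},{"dz": -20,"jaw": 62},{"dz": -50,"jaw": 62},{"dz": -85,"jaw": 62},{"dz": -120,"jaw": 62},{"dz": -120,"jaw": 62}]' | tail -5
python3 chk.py
python3 - <<'E'
from h import *
snap("wrist","w6"); a=cv2.imread("pics/w4.png");b=cv2.imread("pics/w6.png"); print(cv2.absdiff(a,b)[225:290,230:400].mean(), b[225:290,230:400].mean((0,1)),a[225:290,230:400].mean((0,1)))
E
python3 go.py 483 -209 270 86.5
```

```text
time: 22.62
tool_pos: [513.0, 203.6, 160.2]
tcp_rot: [-180.0, -0.2, -179.6]
ft_force: [-6.0, 0.0, 0.2]
finger_gap: 40.3
grip_force: 61.1
tool_pos: [516.7, 204.2, 285.8]
tcp_rot: [179.9, 0.5, -179.6]
ft_force: [-0.2, -0.2, 0.5]
finger_gap: 62.2
grip_force: 0.0
A tt [402.8 291.3] [402.2 291.8   8.9] [array([ 481.8, -207.5])]
A ss [270.3 176.7] [269.8 176.2   8.6] [271.2 184.2   8.2] [array([ 482.7, -210.7]), array([ 498.3, -196.7])]
B tt [427.4 294.7] []
B ss [250.3 161.6] [269.2 175.8   8. ] [array([ 482.2, -212.4])]
J tt [378.5 285.3] [378.  285.5  11. ] [array([ 497. , -144.3])]
J ss [289.7 191.8] [289.5 191.2  11.2] [290.5 198.8  11.8] [281.5 199.   12.1] [array([ 496.7, -146.6]), array([ 511.4, -134.8]), array([ 522.5, -152.2])]
8.633242835595777 [132.84153846 131.54271493 134.78986425] [138.84714932 137.41972851 141.28063348]
[  -0.    -0.    93.9   34.2 -412.4   10.7] 414.0 t 23.77
```

```bash
python3 steer.py '[{"az": 10,"dx": 4,"dy": -40,"jaw": 62},{"az": 20,"dx": 8,"dy": -90,"jaw": 62},{"az": 30,"dx": 12,"dy": -145,"dz": 2,"jaw": 62},{"az": 40,"dx": 17,"dy": -200,"dz": 4,"jaw": 62},{"az": 50,"dx": 22,"dy": -255,"dz": 6,"jaw": 62},{"az": 60,"dx": 26,"dy": -305,"dz": 8,"jaw": 64},{"az": 70,"dx": 30,"dy": -345,"dz": 10,"jaw": 66},{"az": 80,"dx": 33,"dy": -380,"dz": 12,"jaw": 66}]' | tail -2
python3 go.py 482.8 -209 110 86.5
```

```text
finger_gap: 65.9
grip_force: 0.0
[-1.000e-01 -1.000e-01  1.350e+01 -3.070e+01 -5.400e+00  1.575e+02] 160.6 t 24.77
```

```bash
python3 steer.py '[{"az": 9,"dx": -20,"dy": -4,"dz": 20,"jaw": 66},{"az": 13.5,"dx": -30,"dy": -5.4,"dz": 60,"jaw": 66},{"az": 13.5,"dx": -30.5,"dy": -5.4,"dz": 110,"jaw": 66},{"az": 13.5,"dx": -30.5,"dy": -5.4,"dz": 145,"jaw": 66},{"az": 13.5,"dx": -30.5,"dy": -5.4,"dz": 157,"jaw": 66},{"az": 13.5,"dx": -30.5,"dy": -5.4,"dz": 157,"jaw": 66},{"az": 13.5,"dx": -30.5,"dy": -5.4,"dz": 157,"jaw": 66},{"az": 13.5,"dx": -30.5,"dy": -5.4,"dz": 157,"jaw": 66}]' | tail -2
python3 go.py 482.8 -209 30 86.5
python3 - <<'E'
from h import *
np.set_printoptions(precision=1,suppress=True)
snap("wrist","w7")
c,rp,h=circ("w7",(482.8,-209,58)); print(c,rp,*h,[at(load("w7"),q[0],q[1],58)[:2] for q in h])
E
```

```text
finger_gap: 65.9
grip_force: 0.0
[ 0.2  0.1  0.4 -1.1 -2.8 84.1] 84.2 t 25.77
[316.5 266.5] 39.56691242822374 [315.8 261.2  41.3] [315.5 268.8  41.3] [311.2 264.5  35.8] [array([ 482.6, -206. ]), array([ 482.2, -210.2]), array([ 480.1, -207.7])]
```

```bash
python3 steer.py '[{"dx": -1,"dy": -2,"dz": 30,"jaw": 66},{"dx": -1,"dy": -2,"dz": 60,"jaw": 66},{"dx": -1,"dy": -2,"dz": 78,"jaw": 66},{"dx": -1,"dy": -2,"dz": 82,"jaw": 66},{"dx": -1,"dy": -2,"dz": 82,"jaw": 66},{"dx": -1,"dy": -2,"dz": 82,"jaw": 38},{"dx": -1,"dy": -2,"dz": 82,"jaw": 38},{"dx": -1,"dy": -2,"dz": 82,"jaw": 38}]' 50 | tail -5
python3 steer.py '[{"jaw": 38},{"jaw": 38}]'
```

```text
tool_pos: [483.4, -209.0, 31.8]
tcp_rot: [179.9, 0.1, 86.9]
ft_force: [-1.0, -0.1, 6.6]
finger_gap: 40.4
grip_force: 50.7
time: 27.08
tool_pos: [483.5, -209.0, 31.9]
tcp_rot: [179.9, 0.1, 86.9]
ft_force: [0.6, -0.5, 6.4]
finger_gap: 40.5
grip_force: 50.7
```

```bash
python3 steer.py '[{"dz": -20,"jaw": 38},{"dz": -60,"jaw": 38},{"dz": -110,"jaw": 38},{"dz": -160,"jaw": 38},{"dx": 20,"dz": -205,"jaw": 38},{"dx": 55,"dz": -235,"jaw": 38},{"dx": 95,"dz": -245,"jaw": 38},{"dx": 140,"dz": -245,"jaw": 38}]' 60 | tail -2
python3 go.py 514.2 204.3 275 180.8
```

```text
finger_gap: 40.4
grip_force: 60.6
[ 1.000e-01  2.000e-01 -9.400e+01  2.729e+02  8.800e+00  1.900e+00] 273.1 t 28.07
```

```bash
python3 steer.py '[{"az": -10,"dx": 36,"dy": 2,"dz": 1,"jaw": 38},{"az": -20,"dx": 72,"dy": 4,"dz": 1,"jaw": 38},{"az": -30,"dx": 108,"dy": 5,"dz": 2,"jaw": 38},{"az": -40,"dx": 144,"dy": 6,"dz": 2,"jaw": 38},{"az": -50,"dx": 180,"dy": 7,"dz": 2,"jaw": 38},{"az": -60,"dx": 212,"dy": 8,"dz": 2,"jaw": 38},{"az": -70,"dx": 240,"dy": 9,"dz": 2,"jaw": 38},{"az": -80,"dx": 262,"dy": 9,"dz": 2,"jaw": 38}]' | tail -2
python3 go.py 514.2 204.3 255 180.8
```

```text
finger_gap: 40.6
grip_force: 60.6
[  0.   -0.  -13.5   0.9  10.5  18.3] 21.2 t 29.07
```

```bash
python3 steer.py '[{"az": -9,"dx": 1,"dy": 7,"jaw": 38},{"az": -13.5,"dx": 1,"dy": 10.5,"dz": 5,"jaw": 38},{"az": -13.5,"dx": 1,"dy": 10.5,"dz": 15,"jaw": 38},{"az": -13.5,"dx": 1,"dy": 10.5,"dz": 18,"jaw": 38},{"az": -13.5,"dx": 1,"dy": 10.5,"dz": 18,"jaw": 38}]' | tail -2
python3 go.py 514.2 204.3 162 180.8
```

```text
finger_gap: 40.3
grip_force: 60.6
[-0.  -0.1 -0.5 -0.2  1.6 92.8] 92.8 t 29.7
```

```bash
python3 steer.py '[{"dy": 1,"dz": 12,"jaw": 38},{"dy": 1,"dz": 25,"jaw": 38},{"dy": 1,"dz": 37,"jaw": 38},{"dy": 1,"dz": 48,"jaw": 38},{"dy": 1,"dz": 58,"jaw": 38},{"dy": 1,"dz": 68,"jaw": 38},{"dy": 1,"dz": 78,"jaw": 38},{"dy": 1,"dz": 85,"jaw": 38}]' | tail -5
python3 steer.py '[{"dz": 6,"jaw": 38},{"dz": 9,"jaw": 38},{"dz": 9,"jaw": 38}]'
```

```text
tool_pos: [514.3, 204.2, 170.6]
tcp_rot: [180.0, 0.0, -179.6]
ft_force: [-3.4, -0.6, 6.1]
finger_gap: 40.3
grip_force: 61.7
time: 31.08
tool_pos: [513.0, 204.0, 160.2]
tcp_rot: [-180.0, -0.2, -179.6]
ft_force: [-6.0, 0.1, -0.1]
finger_gap: 40.1
grip_force: 61.2
```

```bash
python3 steer.py '[{"jaw": 62},{"jaw": 62},{"jaw": 62},{"dz": -20,"jaw": 62},{"dz": -50,"jaw": 62},{"dz": -85,"jaw": 62},{"dz": -120,"jaw": 62},{"dz": -120,"jaw": 62}]' | tail -5
python3 - <<'E'
from h import *
w=snap("wrist","w8")["pixels"]; b=snap("scene","s8")["pixels"]; a=snap("top","t8")["pixels"]
c=np.zeros((600,800,3),np.uint8); c[:300,:400]=cv2.resize(w,(400,300)); c[:300,400:]=cv2.resize(b[80:280,140:407],(400,300)); c[300:]=cv2.resize(a[190:340,200:600],(800,300))
cv2.imwrite("pics/c8.png",c)
E
```

```text
tool_pos: [516.7, 204.6, 285.9]
tcp_rot: [179.9, 0.5, -179.6]
ft_force: [-1.3, -0.4, -0.8]
finger_gap: 61.7
grip_force: 0.0
```

View pics/c8.png

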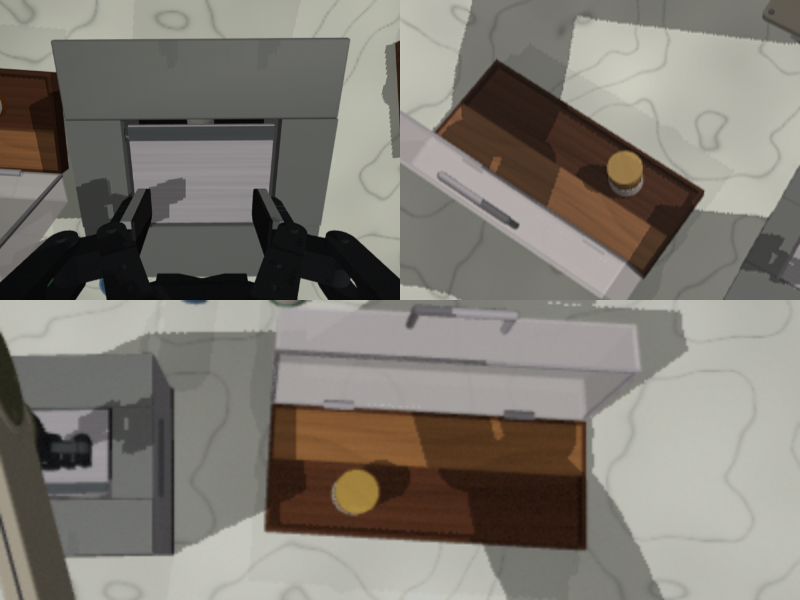

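Only the jar remains in the tray; flap looks shut, but something grey shows in the gap at the flap's free edge (≈(200,122) in the crop). Zooming there.

Run:
```python
from h import *
w=cv2.imread("pics/w8.png"); v=cv2.imread("pics/w4.png")
f=lambda i:cv2.resize(i[180:250,190:450],(780,210),interpolation=cv2.INTER_CUBIC)
s=cv2.imread("pics/s8.png")
cv2.imwrite("pics/c9.png",np.vstack([f(w),f(v),cv2.resize(s[210:280,380:500],(780,180))*1]))
```

```text
(no output)
```

View pics/c9.png

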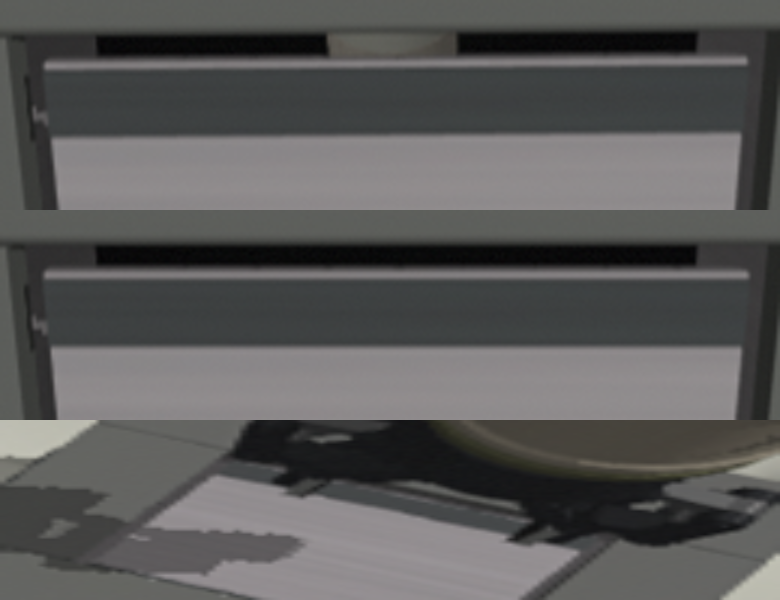

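Flap lies exactly as when empty; the grey bit is a pot below it inside. Now fetch the bar.

```bash
python3 go.py 685.5 -253.5 290 86.5
python3 steer.py '[{"az": 10,"dy": -40,"dz": -4,"jaw": 40},{"az": 20,"dy": -90,"dz": -4,"jaw": 40},{"az": 30,"dx": -10,"dy": -145,"dz": -4,"jaw": 40},{"az": 40,"dx": -30,"dy": -200,"dz": -4,"jaw": 40},{"az": 50,"dx": -50,"dy": -255,"dz": -4,"jaw": 40},{"az": 60,"dx": -75,"dy": -310,"dz": -4,"jaw": 40},{"az": 70,"dx": -100,"dy": -365,"dz": -4,"jaw": 40},{"az": 80,"dx": -130,"dy": -410,"dz": -4,"jaw": 40}]' | tail -5
python3 go.py 685.5 -253.5 270 86.5
```

```text
[  -0.    -0.    93.9 -168.  -458.6   -9.3] 488.5 t 32.23
tool_pos: [647.1, -207.4, 283.4]
tcp_rot: [-179.9, -0.1, 100.0]
ft_force: [0.4, 0.7, 0.2]
finger_gap: 39.9
grip_force: 0.0
[ -0.1  -0.   13.5 -52.1  29.8  13.3] 61.5 t 33.23
```

```bash
python3 steer.py '[{"az": 9,"dx": -30,"dy": 17,"jaw": 40},{"az": 13.5,"dx": -50,"dy": 28,"dz": 5,"jaw": 40},{"az": 13.5,"dx": -52.1,"dy": 29.8,"dz": 13,"jaw": 40},{"az": 13.5,"dx": -52.1,"dy": 29.8,"dz": 13,"jaw": 40},{"az": 13.5,"dx": -52.1,"dy": 29.8,"dz": 13,"jaw": 40}]' | tail -5
python3 go.py 685.5 -253.5 209 86.5
python3 - <<'E'
from h import *
snap("wrist","w9")
E
```

```text
tool_pos: [685.7, -249.9, 272.3]
tcp_rot: [-180.0, -0.0, 87.0]
ft_force: [-0.0, -0.4, 0.8]
finger_gap: 40.0
grip_force: 0.0
[-0.  -0.   0.5 -3.7  0.1 63.3] 63.4 t 33.85
```

View pics/w9.png

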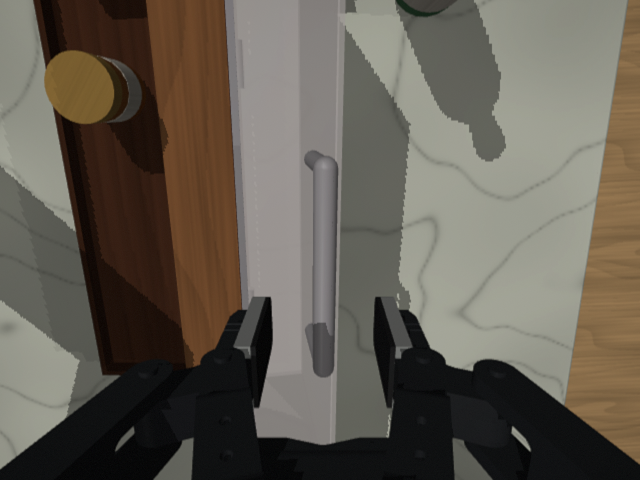

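The bar (col 323, rows 160–375) lies between the open fingers. Descend and grip.

```bash
python3 steer.py '[{"az": 0.5,"dx": -4,"dz": 20,"jaw": 40},{"az": 0.5,"dx": -4,"dz": 42,"jaw": 40},{"az": 0.5,"dx": -4,"dz": 58,"jaw": 40},{"az": 0.5,"dx": -4,"dz": 63,"jaw": 40},{"az": 0.5,"dx": -4,"dz": 63,"jaw": 5},{"az": 0.5,"dx": -4,"dz": 63,"jaw": 5},{"az": 0.5,"dx": -4,"dz": 63,"jaw": 5},{"az": 0.5,"dx": -4,"dz": 63,"jaw": 5}]' 30
python3 steer.py '[{"jaw": 5},{"jaw": 5}]' | tail -5
```

```text
time: 34.9
tool_pos: [686.1, -255.0, 210.3]
tcp_rot: [179.9, 0.0, 86.4]
ft_force: [-0.8, 0.3, 2.1]
finger_gap: 10.8
grip_force: 29.6
tool_pos: [686.2, -255.0, 210.3]
tcp_rot: [179.9, 0.0, 86.4]
ft_force: [-0.0, -0.5, 6.2]
finger_gap: 10.7
grip_force: 29.9
```

```bash
python3 steer.py '[{"dy": -8,"dz": -3.1,"jaw": 5},{"dy": -19,"dz": -6.7,"jaw": 5},{"dy": -37,"dz": -11.4,"jaw": 5},{"dy": -55.4,"dz": -14.6,"jaw": 5},{"dy": -68,"dz": -15.6,"jaw": 5},{"dy": -78,"dz": -16.2,"jaw": 5},{"dy": -91,"dz": -16,"jaw": 5},{"dy": -104,"dz": -15.1,"jaw": 5}]' | tail -5
```

```text
tool_pos: [581.0, -248.4, 224.2]
tcp_rot: [-180.0, 0.0, 86.4]
ft_force: [0.5, -0.1, 3.5]
finger_gap: 10.8
grip_force: 31.0
```

```bash
python3 steer.py '[{"dy": -13,"dz": 1.9,"jaw": 5},{"dy": -26,"dz": 4.3,"jaw": 5},{"dy": -40,"dz": 8.2,"jaw": 5},{"dy": -54.5,"dz": 13,"jaw": 5},{"dy": -68,"dz": 19,"jaw": 5},{"dy": -81.7,"dz": 25.7,"jaw": 5},{"dy": -95,"dz": 33.5,"jaw": 5},{"dy": -107,"dz": 42,"jaw": 5}]' | tail -5
```

```text
tool_pos: [473.7, -241.6, 181.5]
tcp_rot: [-179.9, -0.0, 86.4]
ft_force: [-2.3, -1.5, 2.1]
finger_gap: 10.9
grip_force: 30.5
```

```bash
python3 steer.py '[{"dy": -11.6,"dz": 9.4,"jaw": 5},{"dy": -22.6,"dz": 19.6,"jaw": 5},{"dy": -33,"dz": 30.6,"jaw": 5},{"dy": -42.3,"dz": 42.2,"jaw": 5},{"dy": -51,"dz": 54.5,"jaw": 5},{"dy": -58.7,"dz": 67.3,"jaw": 5},{"dy": -64.7,"dz": 79,"jaw": 5},{"dy": -70,"dz": 91,"jaw": 5}]' | tail -5
```

```text
tool_pos: [405.0, -237.0, 90.5]
tcp_rot: [180.0, -0.0, 86.4]
ft_force: [1.6, -1.0, -1.1]
finger_gap: 10.5
grip_force: 29.7
```

```bash
python3 steer.py '[{"dy": -2.7,"dz": 7,"jaw": 5},{"dy": -5.1,"dz": 14,"jaw": 5},{"dy": -7,"dz": 20,"jaw": 5},{"dy": -8.5,"dz": 25,"jaw": 5},{"dy": -9.5,"dz": 29,"jaw": 5},{"dy": -10.2,"dz": 32,"jaw": 5},{"dy": -10.7,"dz": 34,"jaw": 5},{"dy": -11,"dz": 35.5,"jaw": 5}]' | tail -5
```

```text
tool_pos: [395.1, -236.6, 57.8]
tcp_rot: [179.9, -0.0, 86.4]
ft_force: [-6.6, 10.4, 28.8]
finger_gap: 10.8
grip_force: 32.3
```

```bash
python3 steer.py '[{"dy": -0.1,"dz": 1,"jaw": 5},{"dy": -0.2,"dz": 2,"jaw": 5},{"dy": -0.2,"dz": 2.5,"jaw": 5},{"dy": -0.2,"dz": 2.5,"jaw": 5}]'
```

```text
time: 39.65
tool_pos: [395.1, -236.7, 57.5]
tcp_rot: [180.0, -0.0, 86.4]
ft_force: [-14.8, 14.7, 41.9]
finger_gap: 10.8
grip_force: 33.8
```

Firm contact; compare the cover with the initial shut image before letting go.

```bash
python3 steer.py '[{"dz": -2.5,"jaw": 5},{"dz": -3,"jaw": 5}]' | tail -4
python3 - <<'E'
from h import *
b=snap("scene","s10")["pixels"]; a=cv2.imread("pics/s1.png")
# local shifts of cover edges vs start
for n,(x,y,w,h) in dict(fl=(190,100,30,30),fr=(325,185,30,30),bl=(148,145,30,30),br=(285,240,30,30)).items():
    A=cv2.cvtColor(a[y:y+h,x:x+w],cv2.COLOR_BGR2GRAY).astype(np.float32);B=cv2.cvtColor(b[y:y+h,x:x+w],cv2.COLOR_BGR2GRAY).astype(np.float32)
    print(n,cv2.phaseCorrelate(cv2.Laplacian(A,5),cv2.Laplacian(B,5),cv2.createHanningWindow((w,h),5)))
c=np.hstack([cv2.resize(i[95:285,145:350],(400,371),interpolation=cv2.INTER_CUBIC) for i in(a,b)]); cv2.imwrite("pics/c10.png",c)
E
```

```text
tcp_rot: [179.9, 0.0, 86.4]
ft_force: [0.8, 3.9, 7.9]
finger_gap: 10.4
grip_force: 30.4
fl ((0.08037602607593008, 0.16519245132711724), 0.8993012113041348)
fr ((-0.03817912649629562, 0.18956860337387482), 0.9818898990419176)
bl ((-0.12126258837827741, -0.14112566219489864), 0.9438527917861939)
br ((-0.08119383710754668, 0.0405168987710951), 1.0226737448904248)
```

View pics/c10.png

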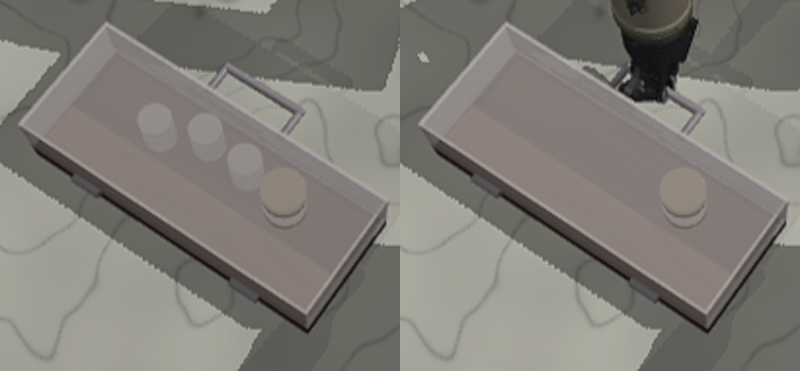

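Cover edges match the initial shut picture within 0.2 px; jar unmoved. Release and back off.

```bash
python3 steer.py '[{"jaw": 36},{"jaw": 36},{"jaw": 36},{"dz": -25,"jaw": 36},{"dz": -70,"jaw": 36},{"dz": -120,"jaw": 36},{"dz": -170,"jaw": 36},{"dz": -170,"jaw": 36}]' | tail -5
python3 steer.py '[{"jaw": 36},{"jaw": 36},{"jaw": 36},{"jaw": 36},{"jaw": 36},{"jaw": 36}]'
python3 - <<'E'
from h import *
b=snap("scene","s11")["pixels"]; a=cv2.imread("pics/s1.png")
for n,(x,y,w,h) in dict(fl=(190,100,30,30),fr=(325,185,30,30),jar=(275,180,30,35),bottle=(225,290,50,50),mug=(275,330,65,50),flap=(385,210,100,100)).items():
    A=cv2.cvtColor(a[y:y+h,x:x+w],cv2.COLOR_BGR2GRAY).astype(np.float32);B=cv2.cvtColor(b[y:y+h,x:x+w],cv2.COLOR_BGR2GRAY).astype(np.float32)
    print(n,np.round(cv2.phaseCorrelate(cv2.Laplacian(A,5),cv2.Laplacian(B,5),cv2.createHanningWindow((w,h),5))[0],2), np.abs(A-B).mean())
E
```

```text
tool_pos: [396.2, -238.2, 231.4]
tcp_rot: [179.6, 0.3, 86.4]
ft_force: [-0.2, 0.3, -1.0]
finger_gap: 35.7
grip_force: 0.0
time: 41.7
tool_pos: [394.2, -236.5, 226.4]
tcp_rot: [-180.0, -0.0, 86.4]
ft_force: [0.8, 0.7, 0.2]
finger_gap: 35.7
grip_force: 0.0
fl [-0.08 -0.02] 8.568889
fr [-0.06  0.17] 3.2066667
jar [ 0.09 -0.06] 3.1904762
bottle [ 0.01 -0.  ] 2.6328
mug [ 0.02 -0.03] 2.6144614
flap [-0.   -0.12] 2.243
```

Everything is in place: cover shut, flap shut, jar, bottle and mug unmoved.

```bash
python3 -c "
from bench import r
print(r.hand_in())"
```

```text
the job is handed in; nothing more can be done
None
```

The job is handed in (no verdict was returned): all three pots went into the caddy, and the camera checks just before hand-in showed the flap closed, the cover lowered shut, and the jar, bottle and mug unmoved.

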